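# Snap the controller board into the model's case

### The job

Pick up the circuit board, set it on the four snap posts of the white case with its connector end over the notched end, and press it down post by post until all four have clicked through and the board sits flush on the post shoulders. Never push so hard that the cushioned case is driven down to its stop (keep the push below about 17 N), and leave the tape, phone, wooden stick and jar where they are.

Things in the scene. Friction and masses are not known exactly. Their poses are not given: they have to be found in the camera images.
- board: Loose dark blue circuit board, 150 x 100 x 4 mm, 0.15 kg, lying component side up on a 2 mm mat. Origin: centre of its underside; x along its length towards the end with the metal connector, z up. A black block at its centre (44 mm along x, 30 mm along y, top 30 mm above the underside) is the part to grip. Four round 9 mm holes; the board is bare and flat from each hole to |x| = 22 mm.
- cradle: Low wooden cradle, 190 x 116 mm, fixed; origin: centre of its underside; x along it. On cushions over it rides the white open case (176 x 126 mm, walls lower than the post shoulders, a notch in the +x end wall) that carries the snap posts. The case gives straight down, level, on soft cushions of unknown load: from 1 to 4 N on, by up to 26 mm (its stop, met at a push of 18 to 22 N), and springs back.
- hole0 (a point): Centre of the board's hole at (+60, +29) mm in the board's frame (+x end (connector end), +y side), on the board's underside. Axes parallel to the board's. The two holes at the connector end are 58 mm apart, the other two 76 mm, so the board goes on one way only.
- hole1 (a point): Centre of the board's hole at (+60, -29) mm in the board's frame (+x end (connector end), -y side), on the board's underside. Axes parallel to the board's. The two holes at the connector end are 58 mm apart, the other two 76 mm, so the board goes on one way only.
- hole2 (a point): Centre of the board's hole at (-60, +38) mm in the board's frame (-x end, +y side), on the board's underside. Axes parallel to the board's. The two holes at the connector end are 58 mm apart, the other two 76 mm, so the board goes on one way only.
- hole3 (a point): Centre of the board's hole at (-60, -38) mm in the board's frame (-x end, -y side), on the board's underside. Axes parallel to the board's. The two holes at the connector end are 58 mm apart, the other two 76 mm, so the board goes on one way only.
- post0 (a point): Snap post for hole0, at (+60, +29) mm in the cradle's frame: point on its axis on top of the shoulder (15 mm wide), where the board's underside must lie; 60 mm above the cradle's origin, sinking with the case. Above it a pin 14.5 mm tall, 6 mm wide at the tip, with two springy barbs along x, 13.6 mm wide some 6 mm up.
- post1 (a point): Snap post for hole1, at (+60, -29) mm in the cradle's frame: point on its axis on top of the shoulder (15 mm wide), where the board's underside must lie; 60 mm above the cradle's origin, sinking with the case. A board laid on the posts rests on the barbs, its underside about 11 mm above the shoulders.
- post2 (a point): Snap post for hole2, at (-60, +38) mm in the cradle's frame: point on its axis on top of the shoulder (15 mm wide), where the board's underside must lie; 60 mm above the cradle's origin, sinking with the case. The barbs fold in and snap out over the board when its underside comes within about 2 mm of the shoulder.
- post3 (a point): Snap post for hole3, at (-60, -38) mm in the cradle's frame: point on its axis on top of the shoulder (15 mm wide), where the board's underside must lie; 60 mm above the cradle's origin, sinking with the case. Pressing 24 mm beside it clicks it at some 7 to 14 N; all four at once would take over 26 N.
- tape: Cardboard roll of tape lying flat, 90 mm across, 24 mm tall; a bystander, loose. Origin: centre of its underside.
- phone: Black phone lying flat, 152 x 74 x 9 mm; a bystander, loose. Origin: centre of its underside.
- stick: Wooden modelling stick lying flat, 185 mm long, 8 mm thick, x along it; a bystander, loose. Origin: centre of its underside.
- jar: Closed jar standing upright, 52 mm across, 60 mm tall; a bystander, loose. Origin: centre of its underside.
Things that resemble listed ones, but are neither listed nor needed, are in the scene too. Several things look just like the cradle: the one meant starts nearest to the robot's base.

How it is judged (in metres and radians):
At the end, for the whole second after the job is handed in: All four holes of the board are on their posts (within 3 mm sideways) with the board's underside less than 2 mm above each post's shoulder, that is, all four barbs have clicked over the board, and the board is at rest and released (z of hole0 in the frame of post0 below 0.002 m and horizontal distance between hole0 and post0 below 0.003 m and z of hole1 in the frame of post1 below 0.002 m and horizontal distance between hole1 and post1 below 0.003 m and z of hole2 in the frame of post2 below 0.002 m and horizontal distance between hole2 and post2 below 0.003 m and z of hole3 in the frame of post3 below 0.002 m and horizontal distance between hole3 and post3 below 0.003 m and linear speed of board below 0.01 m/s); the robot touches nothing.
It fails at once if the case is driven down to its stop: sunk by more than 25 mm (z of post0 in the frame of cradle below 0.035 m).
It fails at once if the tape is moved by more than 20 mm (distance of tape from where it was at the start of the episode above 0.02 m).
It fails at once if the phone is moved by more than 20 mm (distance of phone from where it was at the start of the episode above 0.02 m).
It fails at once if the stick is moved by more than 20 mm (distance of stick from where it was at the start of the episode above 0.02 m).
It fails at once if the jar is moved by more than 20 mm (distance of jar from where it was at the start of the episode above 0.02 m).
It also fails if it takes over 64 s, if anything falls off the work surface, if the arm or the gripper's body presses on something with over 40 N, if the wrist force passes 120 N, or if a joint passes its speed limit or range.

### The arm

A 7-joint arm with a two-finger parallel gripper is mounted at the origin on the work surface. World frame = base frame: x ahead of the robot, y to its left, z up, the work surface at z = 0. Lengths are in mm, angles in rad, forces in N, time in s.
With the tool pointing down it reaches from about 400 to 750 mm from the base axis. Payload 19.5 kg.
Tool frame: the origin (TCP) lies midway between the tips of the shut fingers; the grasp point (between the pads) lies 19 mm behind it; z points along the fingers, y is the line along which they close (so a half turn about z gives the same grasp; the last joint's range is limited). The gripper opens to 85 mm and grips with 20 to 120 N. Pads are 22 mm wide; open, the fingers measure 114 mm over their backs; the gripper's body (76 mm by 85 mm) begins 54 mm behind the grasp point. The pads swing forward as they close: fully open they stand 13 mm farther back than shut.
Start: joints at [-1.204, 0.707, -0.028, 1.485, 0.022, 0.951, -0.075], TCP at [228.552, 527.597, 231.268] pointing down, gripper open.
Joint ranges: [-2.71, 2.71], [-0.32, 2.16], [-1.57, 1.52], [0, 2.45], [-1.46, 4.6], [0, 2.02], [-2.83, 2.83]. Speed limits (rad/s): [1.89, 1.89, 2.57, 2.57, 3.01, 3.01, 3.01].

### API

Orientations are given as a unit quaternion [x, y, z, w].
In Python, from bench import env gives the robot as it stands.
- The arm moves only by the tool carry_out, never from a script. Its argument "increments" is a list of rows, each a list of 6 numbers: the shift along the world's x, y, z normalised to -1 to 1, where 1 is 10 cm, then the turn, a rotation vector about the world's x, y, z normalised to -1 to 1, where 1 is 1.5 rad. In form: [[tx, ty, tz, rx, ry, rz], ...]. A call has 1 to 12 rows; each row is the pose to reach, as a shift and turn from the pose commanded when the call began; what a row does not reach only later rows make up. A row lasts 1/12 s, in which the tool goes at most 41.7 mm and 7.16 degrees, less where a joint would pass 70% of its speed; a pose out of reach is approached as far as the arm can. A call with a number of a shift or a turn outside -1 to 1 is refused whole. A call with a gripper value outside its range is refused whole. "gripper" is the closure, from 0 (fully open) to 1 (shut), set as the call begins (left out, the last holds). The fingers move at their own pace and stop on an object; the grip force is fixed at half the most. Time passes only in rows, so rows that repeat a pose let the fingers close. It gives the time, the measured TCP pose, the force, the opening and the grip force at its end, in the units of the state.
- env.observe(): the state, without advancing time (a new reading comes with each control period).
- env.camera(name): name is "scene" or "top" or "wrist"; returns a dict with "color" (384x512x3 uint8, red, green, blue), "depth" (384x512 float32, mm along the optical axis (not along the pixel's ray), 0 where there is no reading), "K" (3x3 intrinsics, pixels), "distortion" ([k1, k2, p1, p2, k3] as OpenCV has them; the pictures are not rectified), "xyz" and "orientation" of the camera in the world. Camera axes: x right, y down, z forward; pixel columns grow to the right and rows downward; lengths in mm; the calibration is good to about 2 mm. A picture is of the moment at which its call begins.
- env.hand_in(): hands the job in; it is judged then, once.
Trained networks look in a picture, given as the dict that the camera call returned (one of the last four; its "shot" number tells which), for a name from the list of things; names that differ only in an ending like _2 or _b are one class to them, and where a whole thing is asked for, a point or a joint stands for the part that bears it (a point fixed in the world has none). Each returns a list of dicts, best first, with "conf" (0 to 1); they miss things now and then, are a little off and sometimes report something else, mostly with a low value. They report only what shows in the picture. A call takes as long as a camera call. They do not tell look-alikes from the thing itself.
- env.outline_of(picture, thing): "pixels" (384x512 bool, what is visible of it) and "box" ([left, top, right, bottom] in pixels, round what is visible of it).
- env.pinpoint(picture, thing): "location" ([row, column] in pixels: a listed point, or the origin of a listed thing).
The state is a dict: "clock": time; "joints": joint angles; "joint_velocities": joint speeds; "effort": joint torques, N m; "tool_pos": TCP position; "orientation": TCP orientation; "force": force on the tool from outside, world axes, zero at the start; "moment": the same for the moment, N m; "grip_width": opening from 0.0 (shut) to 1.0 (fully open); "gripper_force": force on a finger pad.
Only numpy, scipy, OpenCV 4.12 (cv2) and the standard library are available. Lean on these libraries where they do the work, as an engineer would, in place of code of your own. Each camera call takes 0.05 s, during which the arm holds its last target. There are 200 camera calls.

## Working session

There is one attempt and no reset: what is moved stays moved. The work goes in short steps, Python scripts to look and compute and a tool call to move; the robot and the scene stay as the last step left them, time stands still between calls to the robot, and variables do not carry over. Pictures are saved under pics/ and viewed, at most 10 in all, crops included, and the job is handed in when it is done.

Besides the shell and the picture viewer there is one more tool, called by a JSON object that holds its "method" and its "body". carry_out: Moves the arm, as the interface text tells. Its arguments: {"type":"object","properties":{"increments":{"type":"array","items":{"type":"array","items":{"type":"number","minimum":-1,"maximum":1}}},"gripper":{"type":"number"}},"required":["increments"]}

```bash
mkdir -p pics; ls
cat > h.py <<'E'
import numpy as np, cv2
from scipy.spatial.transform import Rotation as R
from bench import env
def world(p,rc,z=None):
    """pixel (row,col) -> world; at depth, or on plane z"""
    r,c=rc
    u=cv2.undistortPoints(np.array([[[c,r]]],float),p["K"],np.array(p["distortion"]))[0,0]
    d=R.from_quat(p["orientation"]).as_matrix()@np.array([u[0],u[1],1]); o=np.array(p["xyz"])
    if z is None:
        s=p["depth"][int(round(r)),int(round(c))]
    else: s=(z-o[2])/d[2]
    return o+s*d
def cloud(p):
    h,w=p["depth"].shape
    g=np.mgrid[0:h,0:w]; pts=np.stack([g[1],g[0]],-1).reshape(-1,1,2).astype(float)
    u=cv2.undistortPoints(pts,p["K"],np.array(p["distortion"]))[:,0]
    d=np.c_[u,np.ones(len(u))]*p["depth"].reshape(-1,1)
    return (R.from_quat(p["orientation"]).apply(d)+p["xyz"]).reshape(h,w,3)
E
python3 - <<'E'
from h import *
ims=[]
for n in ["top","scene"]:
    p=env.camera(n); ims.append(p["color"][:,:,::-1]); print(n,np.round(p["xyz"]),np.round(p["orientation"],3))
    for t in ["board","cradle","tape","phone","stick","jar"]:
        for o in env.outline_of(p,t):
            m=o["pixels"]; X=cloud(p)[m]; X=X[p["depth"][m]>0]
            print(t,round(o["conf"],2),o["box"],np.round(np.median(X,0)) if len(X) else None)
    if n=="top":
        for t in ["hole0","hole1","hole2","hole3","post0","post1","post2","post3"]:
            for o in env.pinpoint(p,t): print(t,round(o["conf"],2),np.round(o["location"],1),np.round(world(p,o["location"],60 if t[0]=='p' else 2)))
    cv2.imwrite(f"pics/{n}.png",cv2.resize(ims[-1],(800,600)))
print(env.observe())
E
```

```text
pics
top [ 440.   79. 1170.] [-0.696  0.714 -0.049  0.053]
board 0.91 [327.7, 189.5, 359.5, 243.9] [ 515. -147.    7.]
cradle 0.81 [50.7, 148.6, 132.6, 222.0] [620. 564.  46.]
cradle 0.68 [215.7, 183.1, 276.4, 261.0] [506. 133.  48.]
tape 0.62 [142.0, 217.1, 173.7, 251.3] [476. 385.  23.]
stick 0.74 [303.7, 115.8, 316.3, 173.7] [732. -61.   9.]
stick 0.67 [216.6, 189.1, 277.4, 257.9] [506. 132.  48.]
jar 0.67 [154.9, 169.8, 178.9, 186.4] [637. 345.  59.]
hole0 0.98 [194.9 331.1] [ 579. -119.    2.]
hole0 0.75 [234.6 331.2] [ 464. -114.    2.]
hole0 0.65 [236.4 356.4] [ 457. -186.    2.]
hole0 0.58 [192.3 352.5] [ 585. -182.    2.]
hole0 0.16 [238.  226.6] [461. 188.   2.]
hole1 0.98 [194.9 331.1] [ 579. -119.    2.]
hole1 0.75 [234.6 331.2] [ 464. -114.    2.]
hole1 0.65 [236.4 356.4] [ 457. -186.    2.]
hole1 0.58 [192.3 352.5] [ 585. -182.    2.]
hole1 0.16 [238.  226.6] [461. 188.   2.]
hole2 0.98 [194.9 331.1] [ 579. -119.    2.]
hole2 0.75 [234.6 331.2] [ 464. -114.    2.]
hole2 0.65 [236.4 356.4] [ 457. -186.    2.]
hole2 0.58 [192.3 352.5] [ 585. -182.    2.]
hole2 0.16 [238. 
[... 1959 characters left out ...]
ay([-1.20371127,  0.70649901, -0.02761388,  1.4846189 ,  0.02200645,
        0.95088514, -0.07546699]), 'joint_velocities': array([ 0.00072156,  0.0009835 ,  0.00035965,  0.00071209, -0.00094312,
       -0.00030179, -0.00182599]), 'effort': array([ 5.09610709e-04, -8.82991934e+01,  1.23379782e+00, -2.36388981e+01,
        1.70009199e-02,  1.56682905e-03, -5.78148183e-05]), 'tool_pos': array([228.54017608, 527.59766203, 231.26397347]), 'orientation': array([ 2.02958812e-01,  9.79187274e-01, -5.22862531e-05, -1.43724442e-05]), 'force': array([-0.41141001, -0.86282212, -0.20806785]), 'moment': array([-0.01996155, -0.01659442, -0.03076765]), 'gripper_force': 0.0, 'grip_width': 1.000349672843408}
```

View pics/top.png

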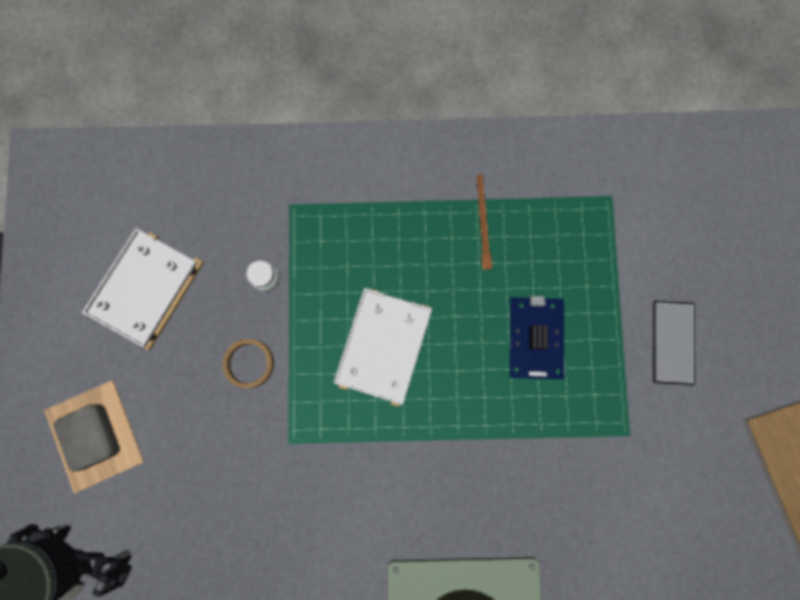

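View pics/scene.png

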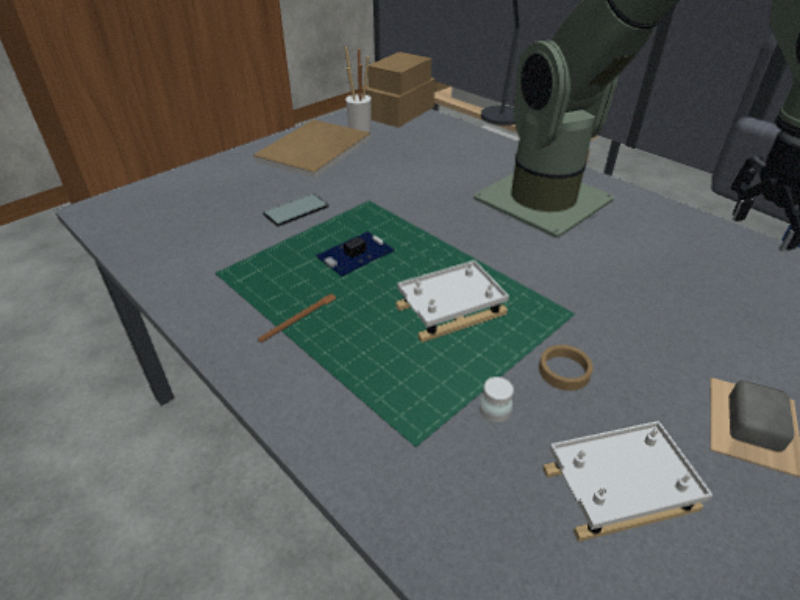

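Top view: two look-alike cradles, A at (382,347) in the 800 px picture (about 506,133 mm) and B at (142,287) (about 620,564 mm). A is nearer the base, 523 mm against 840 mm, so A is the one meant. The board is at (537,338) with its metal connector at the far end (537,300). That is where the holes are 58 mm apart. The scene view agrees. I'll fly over A for a close wrist picture.

{"method": "carry_out", "body": {"increments": [[0.7,-1,0.3,0,0,0],[0.7,-1,0.3,0,0,0],[0.7,-1,0.3,0,0,0],[0.7,-1,0.3,0,0,0]]}}

```text
clock: 1.43
tool_pos: [303.7, 422.2, 263.2]
orientation: [0.207, 0.978, -0.0, 0.002]
force: [2.0, -1.7, 0.9]
grip_width: 1.0
gripper_force: 0.0
```

{"method": "carry_out", "body": {"increments": [[0.7,-1,0.3,0,0,0.06],[0.7,-1,0.3,0,0,0.06],[0.7,-1,0.3,0,0,0.06],[0.7,-1,0.3,0,0,0.06]]}}

```text
clock: 1.77
tool_pos: [373.3, 321.6, 293.0]
orientation: [0.163, 0.987, -0.0, 0.002]
force: [1.0, -1.0, 0.2]
grip_width: 1.0
gripper_force: 0.0
```

{"method": "carry_out", "body": {"increments": [[0.7,-1,0.3,0,0,0],[0.7,-1,0.3,0,0,0],[0.7,-1,0.3,0,0,0],[0.7,-1,0.3,0,0,0]]}}

```text
clock: 2.1
tool_pos: [442.8, 221.2, 322.8]
orientation: [0.163, 0.987, -0.001, 0.002]
force: [1.0, -1.6, -0.4]
grip_width: 1.0
gripper_force: 0.0
```

{"method": "carry_out", "body": {"increments": [[0.7,-1,0,0,0,0],[0.7,-1,0,0,0,0],[0.7,-1,0,0,0,0],[0.7,-1,0,0,0,0],[0.7,-1,0,0,0,0]]}}

```text
clock: 2.52
tool_pos: [509.3, 125.9, 321.0]
orientation: [0.16, 0.987, -0.0, -0.0]
force: [0.8, -0.1, 0.0]
grip_width: 0.996
gripper_force: 0.0
```

```bash
cat >> h.py <<'E'
def fit(local,W):
    """planar rigid fit: world xy = Rz(yaw) local + t"""
    local=np.array(local,float);W=np.array(W)[:,:2]
    a=local-local.mean(0);b=W-W.mean(0)
    th=np.arctan2((a[:,0]*b[:,1]-a[:,1]*b[:,0]).sum(),(a*b).sum())
    Rm=np.array([[np.cos(th),-np.sin(th)],[np.sin(th),np.cos(th)]])
    t=W.mean(0)-Rm@local.mean(0)
    return th,t,W-(local@Rm.T+t)
E
python3 - <<'E'
from h import *
p=env.camera("wrist"); print(np.round(p["xyz"]),np.round(R.from_quat(p["orientation"]).as_matrix()[:,2],3))
im=p["color"][:,:,::-1].copy()
C=cloud(p)
for o in env.outline_of(p,"cradle"): print(o["conf"],o["box"])
for o in env.pinpoint(p,"post0"):
    l=o["location"]; r,c=int(l[0]),int(l[1]); q=C[max(r-6,0):r+7,max(c-6,0):c+7]
    print(round(o["conf"],2),np.round(l,1),np.round(world(p,l,60),1),"zmax",np.round(q[...,2].max(),1))
    cv2.circle(im,(c,r),3,(0,0,255),1)
cv2.imwrite("pics/w1.png",cv2.resize(im,(800,600),interpolation=cv2.INTER_CUBIC))
np.savez("w1.npz",C=C,col=p["color"])
E
```

```text
[446. 147. 463.] [ 0.254 -0.085 -0.964]
0.97 [491.6, 136.0, 507.8, 188.8]
0.62 [214.6, 90.0, 310.0, 217.0]
0.85 [203.4 278.3] [579.3 134.3  60. ] zmax 77.7
0.66 [111.3 230.9] [438.7 113.3  60. ] zmax 76.8
0.65 [197.  242.6] [554.2  89.3  60. ] zmax 77.3
0.65 [113.3 284. ] [463.2 178.6  60. ] zmax 77.8
```

View pics/w1.png

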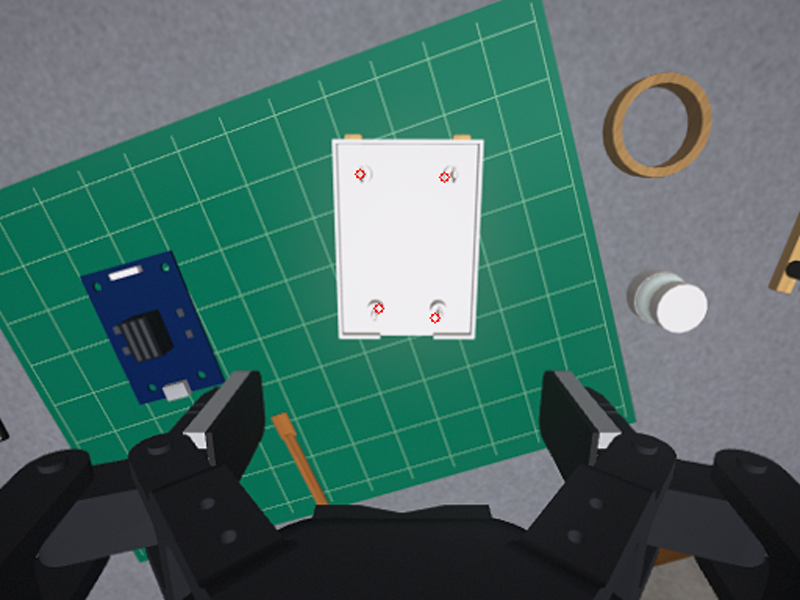

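Wrist view confirms cradle A: the notch is at the lower (far) wall around (406,337), the posts are at (360,174), (448,176), (377,309) and (437,313), and the notched end has the narrow pair. The board lies at (150,330) with its connector at (177,392).

Run:
```python
from h import *
d=np.load("w1.npz");C=d["C"]; col=d["col"].astype(int)
xy=C[...,:2]; near=np.hypot(xy[...,0]-507,xy[...,1]-131)<125
z=C[...,2]
m=near&(z>30)&(z<66)&(col.min(-1)>120)
q=xy[m].astype(np.float32); print(len(q),cv2.minAreaRect(q))
print("z floor pct",np.percentile(z[m],[5,50,95,99]))
L=[(60,29),(60,-29),(-60,38),(-60,-38)]
G=[(577,137),(558,83),(465,177),(440,113)]; 
for zl in (66,71,74):
    W=[]
    for g in G:
        k=near&(z>zl)&(np.hypot(xy[...,0]-g[0],xy[...,1]-g[1])<22)
        P=C[k]; W.append(P.mean(0)); print(zl,k.sum(),np.round(P.mean(0),1),end=" ")
    th,t,r=fit(L,W); print("\nfit",round(np.degrees(th),2),np.round(t,1),np.round(r,1).tolist())
# board blue
b=(np.hypot(xy[...,0]-521,xy[...,1]+150)<110)&(col[...,2]>col[...,1]+20)&(col[...,2]>60)&(z<25)
print("board",b.sum(),cv2.minAreaRect(xy[b].astype(np.float32)),np.median(z[b]))
bl=(np.hypot(xy[...,0]-521,xy[...,1]+150)<50)&(z>27); print("block",bl.sum(),np.round(C[bl].mean(0),1),cv2.minAreaRect(xy[bl].astype(np.float32)))
```

```text
11396 ((508.14910888671875, 130.1898956298828), (126.01124572753906, 175.28285217285156), 71.27342987060547)
z floor pct [44.97393033 46.41198829 56.51414834 61.4577388 ]
66 26 [572.7 138.6  73.6] 66 27 [554.5  84.   73.1] 66 33 [463.  185.   73.6] 66 33 [438.8 113.6  73.6] 
fit -18.64 [507.3 130.3] [[-0.7, -0.0], [-0.4, 0.4], [0.5, -0.5], [0.6, 0.1]]
71 20 [573.5 138.2  74.8] 71 18 [554.7  83.9  75. ] 71 27 [463.3 185.   74.6] 71 26 [438.9 113.5  74.5] 
fit -18.71 [507.6 130.2] [[-0.2, -0.1], [-0.4, 0.5], [0.3, -0.4], [0.3, 0.1]]
74 13 [573.3 138.4  75.8] 74 11 [555.   83.4  76.4] 74 16 [463.2 185.   76.1] 74 17 [438.6 113.4  75.7] 
fit -18.7 [507.5 130.1] [[-0.4, 0.1], [-0.0, 0.1], [0.3, -0.3], [0.1, 0.1]]
board 4012 ((518.4122924804688, -151.33929443359375), (102.12324523925781, 150.7349395751953), 86.85343170166016) 5.087112591996913
block 535 [ 516.6 -150.3   30.9] ((516.766357421875, -151.76771545410156), (31.481487274169922, 44.398345947265625), 86.58365631103516)
```

{"method": "carry_out", "body": {"increments": [[0,-1,-0.1,0,0,0.1],[0,-1,-0.3,0,0,0.1],[0,-1,-0.3,0,0,0.1]]}}

```text
clock: 2.92
tool_pos: [507.9, 25.0, 290.5]
orientation: [0.083, 0.997, -0.001, -0.0]
force: [0.4, -1.3, -0.8]
grip_width: 0.998
gripper_force: 0.0
```

{"method": "carry_out", "body": {"increments": [[0,-1,-0.3,0,0,0.1],[0,-1,-0.3,0,0,0.1],[0,-1,-0.3,0,0,0.1]]}}

```text
clock: 3.17
tool_pos: [507.7, -75.9, 260.3]
orientation: [0.009, 1.0, -0.001, -0.001]
force: [-0.3, -1.4, -0.6]
grip_width: 0.995
gripper_force: 0.0
```

{"method": "carry_out", "body": {"increments": [[0,-0.8,-0.3,0,0,0],[0,-0.8,-0.3,0,0,0],[0,-0.8,-0.3,0,0,0],[0,-0.8,-0.3,0,0,0],[0,-0.8,-0.3,0,0,0]]}}

```text
clock: 3.58
tool_pos: [508.8, -151.2, 231.4]
orientation: [0.009, 1.0, 0.0, 0.0]
force: [0.4, 0.4, -0.2]
grip_width: 1.002
gripper_force: 0.0
```

Run:
```python
from h import *
p=env.camera("wrist"); C=cloud(p); col=p["color"].astype(int); z=C[...,2]; xy=C[...,:2]
G=[(579,-119),(585,-182),(464,-114),(457,-186)]
b=(np.hypot(xy[...,0]-519,xy[...,1]+151)<110)&(col[...,2]>col[...,1]+20)&(col[...,2]>60)&(z<25)
print("board",b.sum(),cv2.minAreaRect(xy[b].astype(np.float32)),np.median(z[b]))
bl=(np.hypot(xy[...,0]-519,xy[...,1]+151)<50)&(z>27); print("block",bl.sum(),np.round(C[bl].mean(0),1),cv2.minAreaRect(xy[bl].astype(np.float32)))
for o in env.pinpoint(p,"hole0"): print(round(o["conf"],2),np.round(o["location"],1),np.round(world(p,o["location"],6),1))
s=env.observe(); print(s["tool_pos"],s["orientation"])
```

```text
board 7587 ((517.7811889648438, -151.275634765625), (99.60920715332031, 149.46092224121094), 86.97537994384766) 5.264307511584946
block 26213 [ 498.  -150.7  298.6] ((514.5726928710938, -150.87509155273438), (99.9085693359375, 51.50801467895508), 88.52312469482422)
0.85 [211.8 278.3] [ 573.1 -124.8    6. ]
0.83 [214.  230.7] [ 575.  -187.2    6. ]
0.8 [123.7 290.8] [ 460.8 -109.8    6. ]
0.58 [121.6 226.7] [ 456.9 -187.1    6. ]
[ 508.99564323 -150.74311928  231.74836658] [8.23345429e-03 9.99966016e-01 1.35760809e-04 3.97151669e-04]
```

{"method": "carry_out", "body": {"increments": [[0.09,-0.005,-0.4,0,0,-0.024],[0.09,-0.005,-1,0,0,-0.024],[0.09,-0.005,-1,0,0,-0.024]]}}

```text
clock: 3.93
tool_pos: [516.8, -151.1, 128.0]
orientation: [0.026, 1.0, 0.0, -0.001]
force: [-0.1, 0.3, -1.3]
grip_width: 0.999
gripper_force: 0.0
```

{"method": "carry_out", "body": {"increments": [[0,0,-0.4,0,0,0],[0,0,-0.9,0,0,0],[0,0,-0.9,0,0,0],[0,0,-0.9,0,0,0]]}}

```text
clock: 4.27
tool_pos: [516.9, -151.6, 40.1]
orientation: [0.027, 1.0, 0.0, -0.002]
force: [0.7, -0.1, -0.1]
grip_width: 1.003
gripper_force: 0.0
```

{"method": "carry_out", "body": {"increments": [[0,0,-0.15,0,0,0],[0,0,-0.3,0,0,0],[0,0,-0.34,0,0,0],[0,0,-0.34,0,0,0]]}}

```text
clock: 4.6
tool_pos: [518.2, -152.7, 8.6]
orientation: [0.027, 1.0, -0.0, 0.0]
force: [-0.9, 0.4, 0.1]
grip_width: 1.001
gripper_force: 0.0
```

{"method": "carry_out", "body": {"increments": [[0,0,0,0,0,0],[0,0,0,0,0,0],[0,0,0,0,0,0],[0,0,0,0,0,0],[0,0,0,0,0,0],[0,0,0,0,0,0],[0,0,0,0,0,0],[0,0,0,0,0,0]], "gripper": 0.9}}

```text
clock: 5.27
tool_pos: [517.8, -152.9, 7.9]
orientation: [0.027, 1.0, -0.0, 0.0]
force: [-1.1, 0.6, 12.4]
grip_width: 0.338
gripper_force: 60.3
```

{"method": "carry_out", "body": {"increments": [[0,0,0.2,0,0,0],[0,0,0.5,0,0,0],[0,0,1,0,0,0],[0,0,1,0,0,0]]}}

```text
clock: 5.6
tool_pos: [519.0, -153.3, 112.3]
orientation: [0.028, 1.0, -0.001, 0.003]
force: [0.3, -0.6, 0.2]
grip_width: 0.343
gripper_force: 60.0
```

{"method": "carry_out", "body": {"increments": [[-0.03,0.3,0.4,0,0,0],[-0.03,0.6,0.4,0,0,-0.06],[-0.03,0.95,0.4,0,0,-0.06],[-0.03,0.95,0.4,0,0,-0.06]]}}

```text
clock: 5.93
tool_pos: [514.9, -50.9, 147.9]
orientation: [0.069, 0.998, 0.002, 0.0]
force: [0.3, 2.2, -2.3]
grip_width: 0.337
gripper_force: 60.1
```

{"method": "carry_out", "body": {"increments": [[-0.03,0.3,0,0,0,-0.06],[-0.03,0.6,0,0,0,-0.06],[-0.03,0.95,0,0,0,-0.06],[-0.03,0.95,0,0,0,-0.06]]}}

```text
clock: 6.27
tool_pos: [511.2, 44.0, 147.1]
orientation: [0.113, 0.994, 0.002, -0.0]
force: [-0.4, 2.1, -1.8]
grip_width: 0.34
gripper_force: 60.3
```

{"method": "carry_out", "body": {"increments": [[-0.03,0.3,0,0,0,-0.06],[-0.03,0.6,0,0,0,-0.061],[-0.03,0.93,0,0,0,-0.061],[-0.03,0.93,0,0,0,-0.061],[-0.03,0.93,0,0,0,-0.061],[-0.03,0.93,0,0,0,-0.061]]}}

```text
clock: 6.77
tool_pos: [508.5, 129.4, 147.1]
orientation: [0.162, 0.987, -0.0, -0.0]
force: [0.7, -0.4, -1.8]
grip_width: 0.342
gripper_force: 60.4
```

Run:
```python
from h import *
p=env.camera("wrist"); C=cloud(p); col=p["color"].astype(int); z=C[...,2]; xy=C[...,:2]
s=env.observe(); print(s["tool_pos"],s["orientation"],s["force"],s["grip_width"],s["gripper_force"])
b=(np.hypot(xy[...,0]-508,xy[...,1]-130)<110)&(col[...,2]>col[...,1]+20)&(col[...,2]>60)&(z>100)
print("board",b.sum(),cv2.minAreaRect(xy[b].astype(np.float32)),np.percentile(z[b],[5,50,95]))
for o in env.pinpoint(p,"hole0"): print(round(o["conf"],2),np.round(o["location"],1),np.round(world(p,o["location"]),1))
A=np.c_[xy[b],np.ones(b.sum())]; print("plane",np.linalg.lstsq(A,z[b],rcond=None)[0])
cv2.imwrite("pics/w2.png",cv2.resize(p["color"][:,:,::-1],(800,600),interpolation=cv2.INTER_CUBIC))
```

```text
[508.58944813 129.05145368 147.13774411] [ 1.62783237e-01  9.86661786e-01 -3.51102483e-04 -1.17953207e-04] [-0.14691617 -0.08403287 -1.74274229] 0.3359634398385331 60.43996810913086
board 29179 ((499.471923828125, 132.33407592773438), (100.3812255859375, 131.39501953125), 71.28845977783203) [143.22839878 144.25600149 145.33826241]
0.95 [323.9 307.7] [497.1 146.1 228.3]
0.89 [121.8 334.3] [474.8 205.4  47.4]
0.84 [328.9 207.2] [489.9 123.1 229.4]
0.74 [121.6 177.8] [435.2  90.1  55.8]
0.29 [230.5 497.3] [624.9 332.3  28.2]
plane [-1.26225254e-02  3.69693330e-03  1.50590370e+02]
```

View pics/w2.png

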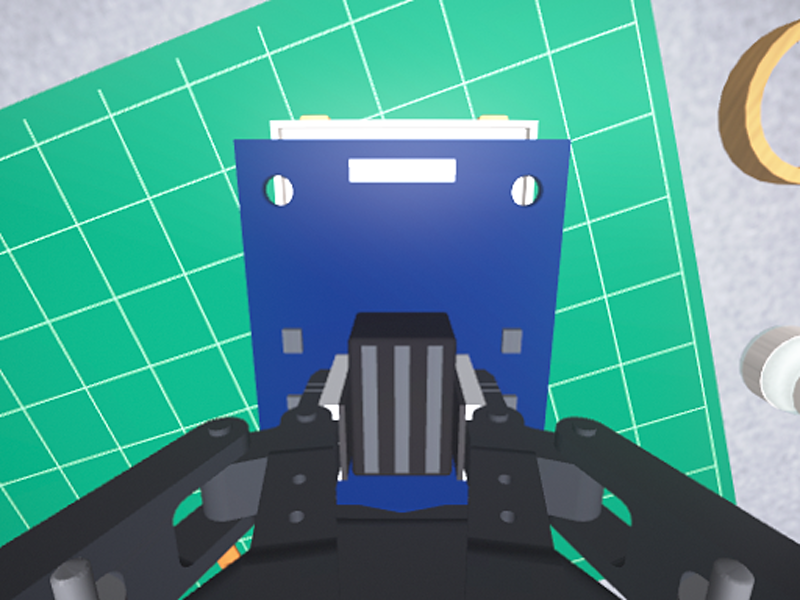

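Run:
```python
from h import *
from scipy import ndimage as N
p=env.camera("wrist"); C=cloud(p); col=p["color"].astype(int); z=C[...,2]
s=env.observe(); q=s["orientation"]; yaw=2*np.arctan2(q[0],q[1]); yaw=-yaw; print("tool yaw",np.degrees(yaw),s["tool_pos"])
b=(col[...,2]>col[...,1]+20)&(col[...,2]>60)&(z>100)&(z<160)
f=N.binary_fill_holes(b); lab,n=N.label(f&~b)
for i in range(1,n+1):
    m=lab==i
    if 60<m.sum()<1500:
        r,c=N.center_of_mass(m); print("blob",m.sum(),round(r,1),round(c,1),np.round(world(p,(r,c),144.3),1), np.round(world(p,(r,c),142.3),1))
y=np.radians(-18.7); Rm=np.array([[np.cos(y),np.sin(y)],[-np.sin(y),np.cos(y)]])
X=(C[b][:,:2]-np.array([507.6,130.2]))@Rm.T
k=X[:,0]<-30
print("local xmin",np.percentile(X[:,0],[0,.2,1]))
# rear edge per column & side edges
for xs in (-65,-50,-30):
    kk=abs(X[:,0]-xs)<3; print(xs,np.round([X[kk,1].min(),X[kk,1].max(),(X[kk,1].min()+X[kk,1].max())/2],2))
for ys in (-35,0,35):
    kk=abs(X[:,1]-ys)<3; print("rear at y",ys,round(X[kk,0].min(),2))
```

```text
tool yaw -18.767840937360518 [508.67513045 128.9898443  147.23423784]
blob 951 108.5 257.1 [445.8 150.2 144.3] [445.8 150.2 142.3]
blob 273 121.5 178.2 [439.3 112.8 144.3] [439.3 112.3 142.3]
blob 270 121.5 336.1 [463.5 183.9 144.3] [463.8 184.3 142.3]
blob 155 217.5 187.0 [485.6  98.3 144.3] [486.2  97.6 142.3]
blob 158 217.6 326.8 [509.  166.9 144.3] [509.9 167.1 142.3]
local xmin [-73.87374046 -73.71094702 -73.24814158]
-65 [-50.74  49.17  -0.79]
-50 [-51.01  49.11  -0.95]
-30 [-50.86  49.23  -0.81]
rear at y -35 -73.82
rear at y 0 -73.7
rear at y 35 -73.7
```

{"method": "carry_out", "body": {"increments": [[-0.006,0.011,-0.2,0,0,0],[-0.006,0.011,-0.4,0,0,0],[-0.006,0.011,-0.58,0,0,0],[-0.006,0.011,-0.58,0,0,0],[-0.006,0.011,-0.58,0,0,0]]}}

```text
clock: 7.33
tool_pos: [507.8, 130.6, 89.2]
orientation: [0.163, 0.987, -0.0, -0.0]
force: [-0.4, -0.2, -1.4]
grip_width: 0.341
gripper_force: 60.3
```

Run:
```python
from h import *
p=env.camera("wrist")
print({k:np.round(v,2) for k,v in env.observe().items() if k in("tool_pos","force")})
im=p["color"][:,:,::-1][60:320,120:400]
cv2.imwrite("pics/w3.png",cv2.resize(im,None,fx=2.3,fy=2.3,interpolation=cv2.INTER_CUBIC))
```

```text
{'tool_pos': array([508.21, 130.76,  89.93]), 'force': array([-0.52,  0.27, -2.2 ])}
```

View pics/w3.png

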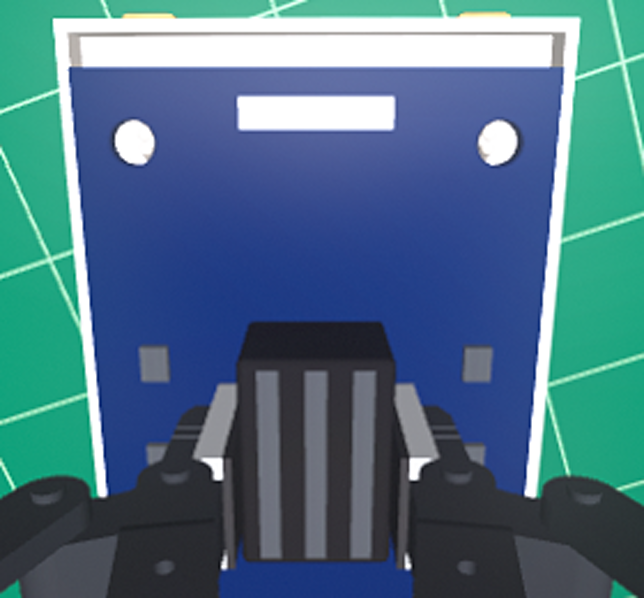

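The picture shows the board centred in the case. Each rear hole, at (134,142) and (497,142), has a post under it, mirror-symmetric. I'll lower on with force checks.

{"method": "carry_out", "body": {"increments": [[0,0,-0.05,0,0,0],[0,0,-0.05,0,0,0],[0,0,-0.07,0,0,0],[0,0,-0.07,0,0,0]]}}

```text
clock: 7.72
tool_pos: [508.0, 131.2, 82.3]
orientation: [0.162, 0.987, -0.0, 0.0]
force: [0.7, -0.0, -1.9]
grip_width: 0.339
gripper_force: 60.3
```

{"method": "carry_out", "body": {"increments": [[0,0,-0.01,0,0,0],[0,0,-0.02,0,0,0],[0,0,-0.03,0,0,0],[0,0,-0.03,0,0,0],[0,0,-0.03,0,0,0]]}}

```text
clock: 8.13
tool_pos: [508.0, 131.2, 79.2]
orientation: [0.162, 0.987, -0.0, -0.0]
force: [-0.5, 0.1, -1.3]
grip_width: 0.34
gripper_force: 60.4
```

{"method": "carry_out", "body": {"increments": [[0,0,-0.01,0,0,0],[0,0,-0.02,0,0,0],[0,0,-0.02,0,0,0],[0,0,-0.02,0,0,0]]}}

```text
clock: 8.47
tool_pos: [508.0, 131.2, 77.4]
orientation: [0.162, 0.987, -0.0, 0.0]
force: [-0.7, -0.1, 2.9]
grip_width: 0.34
gripper_force: 61.0
```

Run:
```python
from h import *
p=env.camera("wrist")
print({k:np.round(v,2) for k,v in env.observe().items() if k in("tool_pos","force")})
im=p["color"][:,:,::-1][80:150,120:400]
cv2.imwrite("pics/w4.png",cv2.resize(im,None,fx=2.8,fy=2.8,interpolation=cv2.INTER_CUBIC))
```

```text
{'tool_pos': array([508.01, 131.19,  77.38]), 'force': array([-0.04, -1.15,  3.41])}
```

View pics/w4.png

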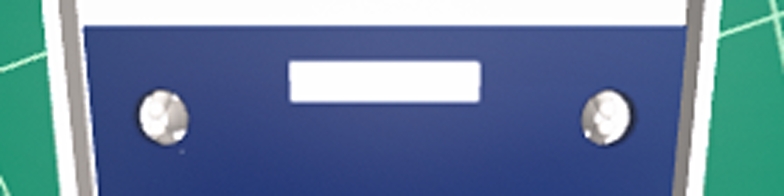

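Both rear pins stand inside their holes, at (163,117) and (607,117), and the board rests on the barbs. I'll release it and lift.

{"method": "carry_out", "body": {"increments": [[0,0,0,0,0,0],[0,0,0,0,0,0],[0,0,0,0,0,0],[0,0,0,0,0,0],[0,0,0,0,0,0],[0,0,0,0,0,0]], "gripper": 0.2}}

```text
clock: 9.02
tool_pos: [507.9, 131.2, 77.2]
orientation: [0.162, 0.987, -0.0, -0.0]
force: [0.1, 0.5, -0.2]
grip_width: 0.801
gripper_force: 0.0
```

{"method": "carry_out", "body": {"increments": [[0,0,0.15,0,0,0],[0,0,0.4,0,0,0],[0,0,0.6,0,0,0],[0,0,0.6,0,0,0],[0,0,0.6,0,0,0]]}}

```text
clock: 9.43
tool_pos: [508.3, 131.3, 137.9]
orientation: [0.162, 0.987, 0.0, 0.001]
force: [-0.3, 0.0, -1.1]
grip_width: 0.799
gripper_force: 0.0
```

{"method": "carry_out", "body": {"increments": [[0,0,0,0,0,0],[0,0,0,0,0,0],[0,0,0,0,0,0],[0,0,0,0,0,0],[0,0,0,0,0,0],[0,0,0,0,0,0],[0,0,0,0,0,0]], "gripper": 1}}

```text
clock: 10.02
tool_pos: [507.9, 131.2, 137.2]
orientation: [0.162, 0.987, -0.0, -0.0]
force: [0.4, -0.1, 0.8]
grip_width: -0.0
gripper_force: 0.0
```

```bash
cat > chk.py <<'E'
from h import *
p=env.camera("wrist"); C=cloud(p); col=p["color"].astype(int); z=C[...,2]
s=env.observe(); print(np.round(s["tool_pos"],1),np.round(s["force"],1),s["grip_width"])
b=(col[...,2]>col[...,1]+20)&(col[...,2]>60)&(z>30)&(z<100)
y=np.radians(-18.7); Rm=np.array([[np.cos(y),np.sin(y)],[-np.sin(y),np.cos(y)]])
X=(C[...,:2]-np.array([507.6,130.2]))@Rm.T
print("rect",cv2.minAreaRect(X[b].astype(np.float32)))
A=np.c_[X[b],np.ones(b.sum())]; k=np.linalg.lstsq(A,z[b],rcond=None)[0]
for n,h in enumerate([(60,29),(60,-29),(-60,38),(-60,-38)]):
    l=b&(np.hypot(X[...,0]-h[0],X[...,1]-h[1])<14)
    print(n,"plane top z",round(k@[*h,1],1),"local",l.sum(),np.round(np.median(z[l]),1) if l.any() else "")
w=(z>40)&(col.min(-1)>110)&(abs(X[...,1])>57)&(abs(X[...,1])<63)&(abs(X[...,0])<80); print("wall z",np.percentile(z[w],[50,80,95]))
print("rear edge",[round(X[b&(abs(X[...,1]-v)<3)][:,0].min(),1) for v in(-35,0,35)])
E
python3 chk.py
```

```text
[507.9 131.2 137.2] [-0.9 -0.   0.2] -0.003104819307103115
rect ((-1.5129852294921875, 1.0490608215332031), (114.69404602050781, 146.9728546142578), 89.97016906738281)
0 plane top z 75.4 local 122 75.4
1 plane top z 75.4 local 143 75.4
2 plane top z 75.5 local 1250 75.4
3 plane top z 75.5 local 1192 75.4
wall z [52.71139423 56.17919099 56.90702053]
rear edge [np.float64(-75.0), np.float64(-75.0), np.float64(-75.0)]
```

{"method": "carry_out", "body": {"increments": [[0.43,0.15,0,0,0,0],[0.43,0.15,0,0,0,0],[0.43,0.15,-0.3,0,0,0],[0.43,0.15,-0.55,0,0,0],[0.43,0.15,-0.55,0,0,0],[0.43,0.15,-0.55,0,0,0]]}}

```text
clock: 10.57
tool_pos: [550.6, 146.1, 82.1]
orientation: [0.162, 0.987, -0.0, -0.001]
force: [0.2, 0.2, 1.2]
grip_width: 0.003
gripper_force: 0.0
```

{"method": "carry_out", "body": {"increments": [[0,0,-0.02,0,0,0],[0,0,-0.04,0,0,0],[0,0,-0.06,0,0,0],[0,0,-0.06,0,0,0],[0,0,-0.06,0,0,0]]}}

```text
clock: 10.98
tool_pos: [551.1, 146.2, 76.7]
orientation: [0.162, 0.987, 0.0, 0.0]
force: [0.8, 0.3, -0.6]
grip_width: -0.002
gripper_force: 0.0
```

{"method": "carry_out", "body": {"increments": [[0,0,-0.02,0,0,0],[0,0,-0.04,0,0,0],[0,0,-0.06,0,0,0],[0,0,-0.06,0,0,0]]}}

```text
clock: 11.32
tool_pos: [551.1, 146.3, 70.1]
orientation: [0.162, 0.987, 0.0, 0.0]
force: [0.5, 0.1, 5.6]
grip_width: -0.002
gripper_force: 2.8
```

{"method": "carry_out", "body": {"increments": [[0,0,-0.02,0,0,0],[0,0,-0.03,0,0,0],[0,0,-0.03,0,0,0],[0,0,-0.03,0,0,0]]}}

```text
clock: 11.65
tool_pos: [551.2, 146.2, 67.4]
orientation: [0.162, 0.987, 0.0, 0.0]
force: [-0.0, -0.3, 7.8]
grip_width: -0.004
gripper_force: 3.6
```

{"method": "carry_out", "body": {"increments": [[0,0,-0.01,0,0,0],[0,0,-0.02,0,0,0],[0,0,-0.03,0,0,0],[0,0,-0.03,0,0,0]]}}

```text
clock: 11.98
tool_pos: [551.2, 146.3, 64.4]
orientation: [0.162, 0.987, 0.0, 0.0]
force: [0.6, 0.7, 6.8]
grip_width: 0.003
gripper_force: 3.2
```

{"method": "carry_out", "body": {"increments": [[0,0,-0.01,0,0,0],[0,0,-0.02,0,0,0],[0,0,-0.02,0,0,0],[0,0,-0.02,0,0,0]]}}

```text
clock: 12.32
tool_pos: [551.2, 146.3, 62.5]
orientation: [0.162, 0.987, 0.0, 0.0]
force: [-0.4, -0.1, 7.6]
grip_width: -0.002
gripper_force: 3.9
```

```bash
python3 chk.py
```

```text
[551.2 146.3  62.5] [0.  0.3 7.9] -0.000573319123844092
rect ((-1.3116073608398438, -3.9709014892578125), (115.8724136352539, 147.51710510253906), 89.26161193847656)
0 plane top z 59.3 local 0 
1 plane top z 67.3 local 733 68.1
2 plane top z 66.1 local 3358 66.2
3 plane top z 76.5 local 3522 76.3
wall z [48.75865779 49.59524494 50.20936028]
rear edge [np.float64(-70.7), np.float64(-72.0), np.float64(-73.6)]
```

{"method": "carry_out", "body": {"increments": [[0,0,0.1,0,0,0],[0,0,0.4,0,0,0],[0,0,0.75,0,0,0],[0,0,0.75,0,0,0],[-0.4,-0.2,0.75,0,0,0],[-0.4,-0.2,0.75,0,0,0],[-0.4,-0.2,0.75,0,0,0]]}}

```text
clock: 12.95
tool_pos: [509.2, 125.2, 137.9]
orientation: [0.163, 0.987, -0.001, -0.001]
force: [0.8, 1.2, 1.1]
grip_width: -0.002
gripper_force: 0.0
```

```bash
python3 chk.py
```

```text
[510.9 126.1 137.9] [0.2 0.3 0.5] 0.0003560910028516715
rect ((-3.6944961547851562, 5.279991149902344), (106.35063171386719, 141.8798370361328), 89.86790466308594)
0 plane top z 66.0 local 333 65.6
1 plane top z 75.1 local 110 76.7
2 plane top z 74.4 local 1207 74.7
3 plane top z 86.3 local 1293 86.1
wall z [51.87621797 56.13356724 56.89034224]
rear edge [np.float64(-73.8), np.float64(-74.2), np.float64(-74.5)]
```

Post 0 clicked (board top there 66 mm) and the opposite corner is up, so I'll press post 3 on the diagonal next.

{"method": "carry_out", "body": {"increments": [[-0.5,-0.2,0,0,0,0],[-0.5,-0.2,0,0,0,0],[-0.5,-0.2,-0.25,0,0,0],[-0.5,-0.2,-0.5,0,0,0],[-0.5,-0.2,-0.5,0,0,0],[-0.5,-0.2,-0.5,0,0,0]]}}

```text
clock: 13.5
tool_pos: [461.3, 106.4, 87.1]
orientation: [0.162, 0.987, -0.0, -0.001]
force: [-0.1, 0.5, 0.8]
grip_width: 0.001
gripper_force: 0.0
```

{"method": "carry_out", "body": {"increments": [[0,0,-0.03,0,0,0],[0,0,-0.06,0,0,0],[0,0,-0.09,0,0,0],[0,0,-0.09,0,0,0]]}}

```text
clock: 13.83
tool_pos: [461.1, 106.3, 78.3]
orientation: [0.162, 0.987, 0.0, 0.0]
force: [-1.1, 0.2, 0.5]
grip_width: -0.0
gripper_force: 0.0
```

```bash
python3 chk.py
```

```text
[461.1 106.3  78.4] [-0.1  0.1  0.4] -0.0029216509298460713
rect ((-22.304306030273438, 6.154991149902344), (105.8975601196289, 109.93114471435547), 0.025848226621747017)
0 plane top z 65.6 local 0 
1 plane top z 68.3 local 0 
2 plane top z 73.3 local 1843 73.4
3 plane top z 76.8 local 1910 76.8
wall z [55.56948218 56.43533959 56.96349769]
rear edge [np.float64(-75.1), np.float64(-75.1), np.float64(-75.3)]
```

{"method": "carry_out", "body": {"increments": [[0,0,-0.03,0,0,0],[0,0,-0.06,0,0,0],[0,0,-0.06,0,0,0],[0,0,-0.06,0,0,0]]}}

```text
clock: 14.22
tool_pos: [461.1, 106.2, 72.2]
orientation: [0.162, 0.987, -0.0, 0.0]
force: [0.3, -0.4, 2.5]
grip_width: -0.001
gripper_force: 1.7
```

{"method": "carry_out", "body": {"increments": [[0,0,-0.02,0,0,0],[0,0,-0.03,0,0,0],[0,0,-0.03,0,0,0],[0,0,-0.03,0,0,0]]}}

```text
clock: 14.55
tool_pos: [461.1, 106.2, 69.3]
orientation: [0.162, 0.987, -0.0, 0.0]
force: [1.3, -0.7, 5.7]
grip_width: 0.001
gripper_force: 2.7
```

{"method": "carry_out", "body": {"increments": [[0,0,-0.02,0,0,0],[0,0,-0.03,0,0,0],[0,0,-0.03,0,0,0],[0,0,-0.03,0,0,0]]}}

```text
clock: 14.88
tool_pos: [461.1, 106.2, 66.4]
orientation: [0.162, 0.987, -0.0, 0.0]
force: [0.5, -1.3, 7.4]
grip_width: -0.001
gripper_force: 3.6
```

{"method": "carry_out", "body": {"increments": [[0,0,-0.02,0,0,0],[0,0,-0.03,0,0,0],[0,0,-0.03,0,0,0],[0,0,-0.03,0,0,0]]}}

```text
clock: 15.22
tool_pos: [461.0, 106.2, 63.4]
orientation: [0.162, 0.987, -0.0, 0.0]
force: [-0.4, -1.7, 8.6]
grip_width: 0.003
gripper_force: 4.4
```

{"method": "carry_out", "body": {"increments": [[0,0,-0.01,0,0,0],[0,0,-0.02,0,0,0],[0,0,-0.02,0,0,0],[0,0,-0.02,0,0,0]]}}

```text
clock: 15.55
tool_pos: [461.0, 106.1, 61.4]
orientation: [0.162, 0.987, -0.0, 0.0]
force: [-0.6, -1.1, 10.9]
grip_width: -0.005
gripper_force: 5.0
```

```bash
python3 chk.py
```

```text
[461.  106.2  61.5] [-0.4 -1.5  9.8] -0.00029200650344788823
rect ((-25.870601654052734, 6.097873687744141), (98.95997619628906, 110.47549438476562), 0.010300432331860065)
0 plane top z 55.9 local 0 
1 plane top z 55.4 local 0 
2 plane top z 62.2 local 2036 62.3
3 plane top z 61.7 local 1985 61.6
wall z [46.2500308  46.75358443 47.18195155]
rear edge [np.float64(-75.2), np.float64(-75.2), np.float64(-75.1)]
```

{"method": "carry_out", "body": {"increments": [[0,0,-0.01,0,0,0],[0,0,-0.02,0,0,0],[0,0,-0.02,0,0,0],[0,0,-0.02,0,0,0]]}}

```text
clock: 15.93
tool_pos: [460.9, 106.2, 59.3]
orientation: [0.162, 0.987, -0.0, -0.0]
force: [-0.8, 0.8, 7.2]
grip_width: 0.004
gripper_force: 3.9
```

{"method": "carry_out", "body": {"increments": [[0,0,-0.01,0,0,0],[0,0,-0.02,0,0,0],[0,0,-0.02,0,0,0],[0,0,-0.02,0,0,0]]}}

```text
clock: 16.27
tool_pos: [460.9, 106.2, 57.4]
orientation: [0.162, 0.987, -0.0, -0.0]
force: [-1.5, -1.3, 8.3]
grip_width: 0.001
gripper_force: 4.6
```

Force dropped from 10.9 to 7.2 N, so post 3 has clicked. I'll lift off and look.

{"method": "carry_out", "body": {"increments": [[0,0,0.1,0,0,0],[0,0,0.4,0,0,0],[0,0,0.8,0,0,0],[0,0,0.8,0,0,0],[0.4,0.2,0.8,0,0,0],[0.45,0.24,0.8,0,0,0],[0.45,0.24,0.8,0,0,0]]}}

```text
clock: 16.85
tool_pos: [507.5, 131.7, 137.7]
orientation: [0.162, 0.987, 0.001, 0.001]
force: [-0.6, 0.5, -0.2]
grip_width: -0.001
gripper_force: 0.0
```

```bash
python3 chk.py
```

```text
[506.2 130.8 137.5] [-0.7  0.5 -1. ] -0.0015387797497587311
rect ((-4.8714752197265625, -1.6234550476074219), (104.29094696044922, 142.54969787597656), 89.86102294921875)
0 plane top z 65.7 local 205 65.1
1 plane top z 65.5 local 239 65.0
2 plane top z 65.0 local 1085 65.1
3 plane top z 64.6 local 1023 65.0
wall z [51.95088257 56.09481595 56.8894742 ]
rear edge [np.float64(-75.9), np.float64(-75.9), np.float64(-76.0)]
```

The board top reads 65 mm at all four holes, which is flush: 62 mm shoulder + 4 mm board, less about 1 mm camera bias. I'll press posts 1 and 2 gently to make sure.

{"method": "carry_out", "body": {"increments": [[0.26,-0.39,0,0,0,0],[0.26,-0.39,0,0,0,0],[0.26,-0.39,-0.3,0,0,0],[0.26,-0.39,-0.6,0,0,0],[0.26,-0.39,-0.67,0,0,0],[0.26,-0.39,-0.67,0,0,0],[0.26,-0.39,-0.67,0,0,0]]}}

```text
clock: 17.48
tool_pos: [531.9, 91.1, 71.3]
orientation: [0.162, 0.987, -0.0, -0.0]
force: [0.1, 0.1, 0.8]
grip_width: 0.001
gripper_force: 0.0
```

{"method": "carry_out", "body": {"increments": [[0,0,-0.03,0,0,0],[0,0,-0.06,0,0,0],[0,0,-0.09,0,0,0],[0,0,-0.12,0,0,0],[0,0,-0.12,0,0,0],[0,0,-0.12,0,0,0]]}}

```text
clock: 17.98
tool_pos: [532.6, 91.3, 58.9]
orientation: [0.162, 0.987, 0.0, 0.001]
force: [1.0, 0.8, 7.7]
grip_width: 0.004
gripper_force: 4.0
```

{"method": "carry_out", "body": {"increments": [[0,0,0.1,0,0,0],[0,0,0.4,0,0,0],[0,0,0.8,0,0,0],[0,0,0.8,0,0,0],[-0.46,0.86,0.8,0,0,0],[-0.46,0.86,0.8,0,0,0],[-0.46,0.86,0.8,0,0,0],[-0.46,0.86,0.8,0,0,0],[-0.46,0.86,0.5,0,0,0],[-0.46,0.86,0.13,0,0,0],[-0.46,0.86,0.13,0,0,0]]}}

```text
clock: 18.9
tool_pos: [484.2, 176.3, 67.3]
orientation: [0.162, 0.987, -0.002, -0.002]
force: [-1.2, -0.6, -0.9]
grip_width: -0.001
gripper_force: 0.0
```

{"method": "carry_out", "body": {"increments": [[0,0,-0.03,0,0,0],[0,0,-0.06,0,0,0],[0,0,-0.09,0,0,0],[0,0,-0.12,0,0,0],[0,0,-0.12,0,0,0],[0,0,-0.12,0,0,0]]}}

```text
clock: 19.4
tool_pos: [486.7, 177.2, 60.6]
orientation: [0.163, 0.987, 0.0, 0.001]
force: [0.1, -1.4, 6.9]
grip_width: -0.003
gripper_force: 3.4
```

{"method": "carry_out", "body": {"increments": [[0,0,0.1,0,0,0],[0,0,0.4,0,0,0],[0,0,0.8,0,0,0],[0,0,0.8,0,0,0],[-0.3,-0.47,1,0,0,0],[-0.5,-0.47,1,0,0,0],[-0.7,-0.7,1,0,0,0],[-0.7,-0.7,1,0,0,0],[-0.7,-0.7,1,0,0,0],[-0.7,-0.7,1,0,0,0]]}}

```text
clock: 20.23
tool_pos: [416.7, 107.6, 160.1]
orientation: [0.162, 0.987, 0.0, 0.001]
force: [0.2, 0.5, 0.1]
grip_width: 0.002
gripper_force: 0.0
```

```bash
python3 chk.py
python3 - <<'E'
from h import *
p=env.camera("wrist"); C=cloud(p); im=p["color"]
L=[(60,29),(60,-29),(-60,38),(-60,-38)]
y=np.radians(-18.7); W=[]
for l in L:
    g=np.array([507.6,130.2])+[np.cos(y)*l[0]-np.sin(y)*l[1],np.sin(y)*l[0]+np.cos(y)*l[1]]
    k=(np.hypot(C[...,0]-g[0],C[...,1]-g[1])<14)&(C[...,2]>69); print(k.sum(),np.round(C[k].mean(0),1) if k.any() else "",np.round(C[k][:,2].max(),1) if k.any() else "")
    W.append(C[k].mean(0) if k.any() else [np.nan]*3)
x0,y0,c=0,0,np.argwhere((np.hypot(C[...,0]-508,C[...,1]-130)<100)&(C[...,2]>50))
a,b=c.min(0),c.max(0); cr=im[a[0]:b[0]+1,a[1]:b[1]+1,::-1]; s=min(800/cr.shape[1],600/cr.shape[0])
cv2.imwrite("pics/w5.png",cv2.resize(cr,None,fx=s,fy=s,interpolation=cv2.INTER_CUBIC))
E
```

```text
[416.6 107.8 159.8] [-0.7  0.3 -0.7] -0.000891810059638689
rect ((-8.564834594726562, 5.180019378662109), (133.81008911132812, 107.86551666259766), 0.09064128994941711)
0 plane top z 65.3 local 7 64.8
1 plane top z 65.5 local 0 
2 plane top z 65.0 local 659 65.2
3 plane top z 65.2 local 653 65.2
wall z [52.25304851 56.12478778 56.95154505]
rear edge [np.float64(-75.3), np.float64(-75.4), np.float64(-75.2)]
0  
0  
75 [461.3 185.3  73.4] 77.4
108 [432.9 111.1 126.6] 211.8
```

View pics/w5.png

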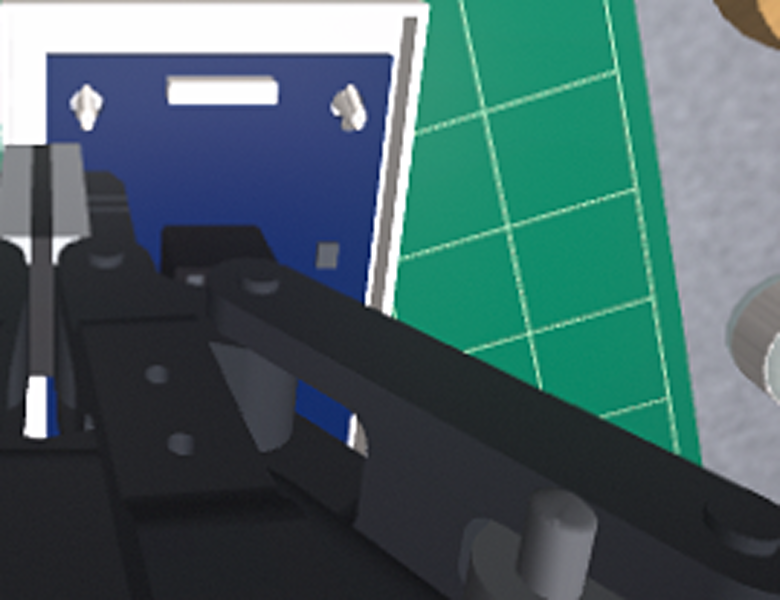

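The picture shows both rear posts, at (86,107) and (350,107), standing through the board with their barbs out over it. The board plane is flat at 65.0–65.5 mm at all four holes, including the connector end. The gripper is clear, so I'm handing in.

```bash
python3 -c "
from bench import env
print(env.hand_in())"
```

```text
the job is handed in; nothing more can be done
None
```

The board is on all four posts of the case nearest the base, connector end over the notch, and sits flush at every hole; highest push I read was 10.9 N, bystanders were never approached, and the job went in at about 20 s (no verdict came back).

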